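# Focus the iris camera and take the test shot

### The arm

A 6-joint arm with a two-finger parallel gripper is mounted at the origin on the work surface. World frame = base frame: x ahead of the robot, y to its left, z up, the work surface at z = 0. Lengths are in m, angles in rad, forces in N, time in s.
With the tool pointing down it reaches from about 0.3 to 1 m from the base axis. Payload 5.1 kg.
Tool frame: the origin (TCP) lies at the very end of the fingers, on their centre line; the grasp point (between the pads) lies 19 mm behind it; z points along the fingers, y is the line along which they close (so a half turn about z gives the same grasp; the last joint's range is limited). The gripper opens to 95 mm and grips with 3 to 60 N. Pads are 20 mm wide; open, the fingers measure 119 mm over their backs; the gripper's body (75 mm by 180 mm) begins 59 mm behind the grasp point.
Start: joints at [-1.38, 0.124, 1.65, -0, 1.367, -0.083], TCP at [0.176, -0.626, 0.215] pointing down, gripper open.
Joint ranges: [-2.61, 2.61], [-1.02, 2.33], [0.03, 2.71], [-1.35, 4.49], [0.32, 2.68], [-2.91, 2.91]. Speed limits (rad/s): [2.57, 2.57, 3.14, 3.14, 3.14, 3.14].

### API

Orientations are given as a 3x3 rotation matrix whose columns are the frame's x, y, z axes.
In Python, from workcell import robot, viewer, finder gives the robot as it stands. The module is installed in compiled form; this text tells all that it offers.
- The arm moves only by the tool send_rows, never from a script. Its argument "steps" is a list that holds one entry, the list of rows, each a list of 4 numbers: the shift along the tool's x, y, z in units of 40 mm (1.0 is 40 mm), then the turn about the tool's z in rad. In form: [[[dx, dy, dz, spin], ...]]. A call has 1 to 10 rows; each row is the pose to reach, as a shift and turn from the pose commanded when the call began, along the tool's axes at that moment; what a row does not reach only later rows make up. A row lasts 1/12 s, in which the tool goes at most 41.7 mm and 7.16 degrees, less where a joint would pass 70% of its speed; a pose out of reach is approached as far as the arm can. A call with a gripper value outside its range is refused whole. "hand" is the finger opening in mm, from 0 to 95.1, set as the call begins (left out, the last holds). The fingers move at their own pace and stop on an object; "grip_force" is the grip in N (left out, the last holds). Time passes only in rows, so rows that repeat a pose let the fingers close. It gives the time, the measured TCP pose, the force, the opening and the grip force at its end, in the units of the state.
- robot.get_state(): the state, without advancing time (a new reading comes with each control period).
- viewer.snapshot(name): name is "scene" or "top" or "wrist"; returns (picture, depth): 384x512x3 uint8, blue, green, red; 384x512 float32, m along the optical axis (not along the pixel's ray), 0 where there is no reading.
- viewer.get_calibration(name): a dict with "fov_y" (degrees; the focal length in pixels is half the picture's height over the tangent of half this angle, whatever the lens; pixels are square), "cx", "cy" (the principal point, pixels), "view" (4x4, takes a point from world to camera coordinates); the wrist camera has in their place "hand_eye" (4x4, takes a point from camera to tool coordinates, whose origin is the TCP and whose axes are the flange's). Camera axes: x right, y down, z forward; pixel columns grow to the right and rows downward; lengths in m; the calibration is good to about 2 mm. A picture is of the moment at which its call begins: read the wrist's pose just before it. get_calibration takes no time and is no camera call.
- robot.job_done(): hands the job in; it is judged then, once.
Trained networks look in the newest picture that a camera, given by its name, has taken for a name from the list of things; names that differ only in an ending like _2 or _b are one class to them, and where a whole thing is asked for, a point or a joint stands for the part that bears it (a point fixed in the world has none). Each returns a list of dicts, best first, with "score" (0 to 1); they miss things now and then, are a little off and sometimes report something else, mostly with a low value. They report only what shows in the picture. A call takes as long as a camera call. They do not tell look-alikes from the thing itself.
- finder.masks_of(camera, thing): "pixels" (384x512 bool, what is visible of it) and "location" ([row, column] in pixels, amid what is visible of it).
- finder.tip_of(camera, thing): "location" ([row, column] in pixels: a listed point, or the origin of a listed thing).
The state is a dict: "t": time; "joint_positions": joint angles; "qd": joint speeds; "joint_efforts": joint torques, N m; "eef_pos": TCP position; "tcp_rot": TCP orientation; "wrist_force": force on the tool from outside, world axes, zero at the start; "torque": the same for the moment, N m; "width": opening from 0.0 (shut) to 1.0 (fully open); "gripper_force": force on a finger pad.
Only numpy, scipy, OpenCV 4.12 (cv2) and the standard library are available. Lean on these libraries where they do the work, as an engineer would, in place of code of your own. Each camera call takes 0.05 s, during which the arm holds its last target. There are 200 camera calls.

### The job

Get the iris camera ready and take a test shot: with a fingertip, gently push the blue-knobbed focus lever round until its yellow pointer stands at the red clip on the lens's white scale band, then press the orange button of the grey wireless release fully down and let it come up again. Only push and press: do not grip or lift anything, and leave the clip, the release box and everything else on the desk where they are.

Things in the scene. Friction and masses are not known exactly. Their poses are not given: they have to be found in the camera images.
- camera: black camera with macro lens on a base plate fixed to the table, 260 mm long, 132 wide, 178 high at the hump (73 to 150 mm behind the origin; hand grip from 59 behind). Origin on the table, right below the lever's plane. x points the way the lens looks (away from the robot, turned a little), y to its left, z up. Lens 83 mm across, its front 58 mm ahead of the origin
- lens_axis (a point): point on the lens axis about which the focus ring and its lever turn, in the lever's plane, 115 mm above the camera's origin
- lever: focus ring with lever: steel stem 8 mm thick, 53 to 100 mm from the lens axis, then a blue knob 16 mm thick to 120 mm. Origin on the lens axis; z along the lever, x along the lens axis. Turns about x up to 60 degrees either side of straight up; starts leaning to the camera's left (+y) and is to go to its right (-y). Drags smoothly (1 to 2 N at the knob), stays where left
- lever_tip (a point): centre of the blue knob, on the lever, 110 mm from the lens axis; axes as the lever's
- pointer (a point): tip of the yellow pointer that sits on the focus ring in line with the lever, 50 mm from the lens axis and 19 mm behind the lever's plane; z points out along the lever
- clip (a point): red clip, 8 mm wide round the rim, 14 mm long, on the white band just behind the pointer. Point: middle of its front edge, 50 mm from the lens axis, 21 mm behind the lever's plane; z straight out from the axis: pointer and clip agree when lever and clip lean alike. Lies to the right (camera's -y) of the lever's start, from straight up to 35 degrees right. Stiff
- release: loose grey release box, 64 x 94 mm (x, y), 22 mm high; origin under its centre, z up. Lies flat on the table beside the camera, on either side
- button_top (a point): centre of the top of the round orange button (34 mm across) in the middle of the release box, 36 mm above the table when up; z up
- shutter (a joint): travel of the orange button, m: 0 up, 0.005 fully down; a spring of 4 N (fully down) brings it back up
- mug: bystander: white ceramic mug, 80 mm across, 92 mm high, handle at its side; origin under its centre
- blower: bystander: black rubber dust blower standing upright, 62 mm across, 95 mm high; origin under its centre
- lens_cap: bystander: black lens cap lying flat, 82 mm across, 9 mm high; origin under its centre
- scanner: bystander: black two-eye iris scanner lying on its back, 85 x 175 mm, 85 mm high, two square eye cups looking up; origin under its centre
- battery: bystander: black camera battery, 38 x 56 x 21 mm; origin under its centre
- card_case: bystander: yellow memory-card case, 72 x 50 x 18 mm; origin under its centre
Things that resemble listed ones, but are neither listed nor needed, are in the scene too. What is shaped like the release but green is not meant.

How it is judged:
By the outcome, as a careful person would: the job done as asked, in the order asked, and still so for the second after the job is handed in, with the robot touching nothing.
It also fails if it takes over 53 s, if anything falls off the work surface, if the arm or the gripper's body presses on something with over 40 N, if the wrist force passes 120 N, or if a joint passes its speed limit or range.

## Working session

There is one attempt and no reset: what is moved stays moved. The work goes in short steps, Python scripts to look and compute and a tool call to move; the robot and the scene stay as the last step left them, time stands still between calls to the robot, and variables do not carry over. Pictures are saved under pics/ and viewed, at most 10 in all, crops included, and the job is handed in when it is done.

Besides the shell and the picture viewer there is one more tool, called after "Call:" by a JSON object that holds its "op" and its "data". send_rows: Moves the arm, as the interface text tells. Its arguments: {"type":"object","properties":{"steps":{"type":"array","items":{"type":"array","items":{"type":"array","items":{"type":"number"}}}},"hand":{"type":"number"},"grip_force":{"type":"number"}},"required":["steps"]}

```bash
mkdir -p pics; cat > h.py <<'E'
import numpy as np, cv2
from workcell import robot, viewer, finder
def cam(n,st=None):
    c=viewer.get_calibration(n); f=192/np.tan(np.radians(c['fov_y'])/2)
    if 'view' in c: T=np.linalg.inv(np.array(c['view']))
    else:
        st=st or robot.get_state(); W=np.eye(4);W[:3,:3]=st['tcp_rot'];W[:3,3]=st['eef_pos'];T=W@np.array(c['hand_eye'])
    return f,c['cx'],c['cy'],T
def px2w(C,r,c,d):
    f,cx,cy,T=C; return (T@[(c-cx)*d/f,(r-cy)*d/f,d,1])[:3]
def ray(C,r,c):
    f,cx,cy,T=C; v=T[:3,:3]@[(c-cx)/f,(r-cy)/f,1]; return T[:3,3],v
def atz(C,r,c,z):
    o,v=ray(C,r,c); return o+v*(z-o[2])/v[2]
def w2px(C,p):
    f,cx,cy,T=C; q=np.linalg.inv(T)@np.r_[p,1]; return np.array([cy+f*q[1]/q[2],cx+f*q[0]/q[2]])
E
python3 - <<'E'
from h import *
np.set_printoptions(precision=3,suppress=True)
ims=[]
for n in ['scene','top']:
    im,d=viewer.snapshot(n);C=cam(n);ims.append(im); np.savez('/tmp/%s'%n,im=im,d=d)
    print(n,C[3][:3,3],C[3][:3,2])
    for t in ['camera','lens_axis','lever_tip','pointer','clip','button_top','release','lever']:
        for o in finder.tip_of(n,t)[:3]:
            r,c=o['location'];dd=d[int(r),int(c)]
            print(t,round(o['score'],2),round(r,1),round(c,1),px2w(C,r,c,dd) if dd>0 else None)
cv2.imwrite('pics/a.png',cv2.resize(ims[0],(800,600)));cv2.imwrite('pics/b.png',cv2.resize(ims[1],(800,600)))
E
```

```text
scene [ 1.246 -0.151  1.378] [-0.502  0.112 -0.858]
camera 0.77 220.1 255.8 [0.613 0.011 0.127]
camera 0.39 238.0 334.7 [0.705 0.241 0.081]
lens_axis 0.55 206.7 255.8 [0.575 0.02  0.142]
lens_axis 0.4 237.5 335.4 [0.702 0.245 0.076]
lever_tip 0.86 183.1 287.5 [0.551 0.123 0.204]
lever_tip 0.57 221.9 259.8 [0.616 0.023 0.116]
lever_tip 0.49 192.4 271.8 [0.542 0.079 0.152]
pointer 0.76 189.4 273.0 [0.446 0.113 0.003]
clip 0.53 192.0 272.3 [0.543 0.08  0.154]
clip 0.34 269.8 165.1 [ 0.67  -0.291  0.03 ]
button_top 0.63 309.5 165.8 [ 0.798 -0.304  0.04 ]
button_top 0.41 264.1 163.7 [ 0.653 -0.292  0.037]
release 0.79 268.8 163.6 [ 0.668 -0.295  0.037]
release 0.68 313.6 167.7 [ 0.809 -0.301  0.033]
lever 0.8 206.5 262.1 [0.583 0.038 0.15 ]
lever 0.53 185.2 286.1 [0.557 0.117 0.204]
top [0.297 0.008 1.386] [ 0.192 -0.015 -0.981]
camera 0.63 198.9 237.3 [0.521 0.046 0.162]
camera 0.25 197.9 247.7 [0.524 0.016 0.16 ]
lens_axis 0.72 189.6 238.2 [0.55  0.043 0.158]
lever_tip 0.82 186.8 211.0 [0.548 0.119 0.21 ]
pointer 0.61 195.0 226.3 [0.535 0.079 0.153]
clip 0.49 197.8 246.6 [0.523 0.019 0.167]
button_top 0.56 125.0 342.5 [ 0.79  -0.304  0.039]
button_top 0.44 163.7 338.5 [ 0.657 -0.285  0.035]
release 0.76 129.0 338.2 [ 0.782 -0.293  0.021]
release 0.63 167.7 337.4 [ 0.643 -0.28   0.036]
release 0.45 274.1 358.2 [ 0.299 -0.33   0.022]
lever 0.55 191.4 238.3 [0.544 0.043 0.159]
```

View pics/a.png

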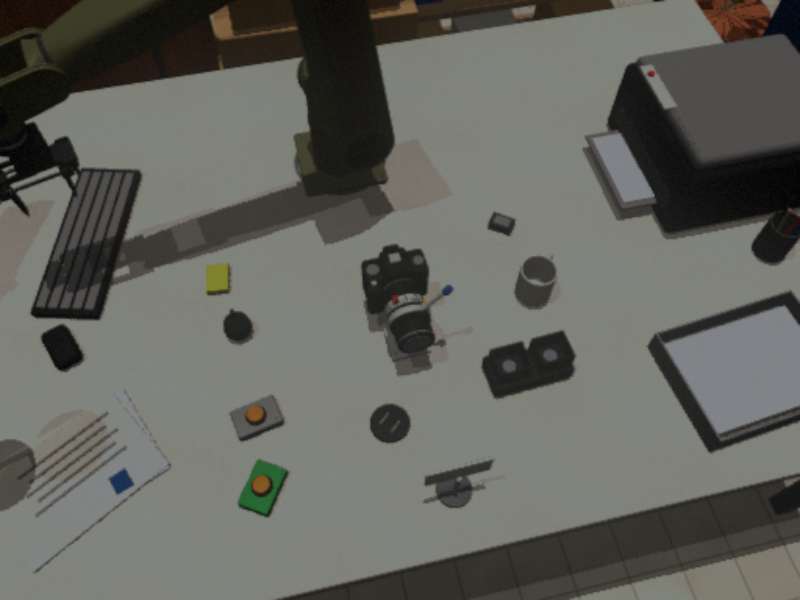

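View pics/b.png

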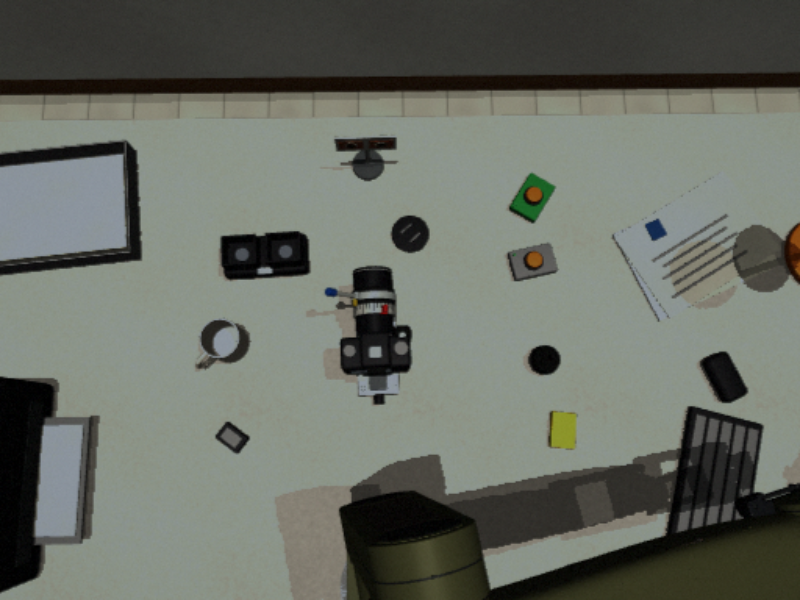

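The picture shows the camera at about (400,310) in the scene view, its blue knob at (447,290) and the red clip at about (397,299). There are two release-shaped boxes: the grey one at (256,415) in scene and (533,262) in top, and the green one at (263,487) and (533,197). The grey one matches the description; I'll confirm it in a crop.

```bash
python3 - <<'E'
from h import *
np.set_printoptions(precision=3,suppress=True)
st=robot.get_state();print(st['t'],st['eef_pos'],st['tcp_rot'],st['wrist_force'])
print(viewer.get_calibration('wrist'))
a=np.load('/tmp/scene.npz')['im'];b=np.load('/tmp/top.npz')['im']
x=cv2.resize(a[240:340,120:220],(400,400),interpolation=2);y=cv2.resize(a[145:245,215:315],(400,400),interpolation=2)
cv2.imwrite('pics/c.png',np.hstack([x,y]))
# camera yaw from top mask minus lever / release pose from depth
for n in ['scene','top']:
  d=np.load('/tmp/%s.npz'%n)['d'];C=cam(n)
  im=np.load('/tmp/%s.npz'%n)['im'].astype(int)
  viewer.snapshot(n)
  for t in ['lens_axis','release']:
    for m in finder.masks_of(n,t)[:3]:
      rr,cc=np.nonzero(m['pixels']);dd=d[rr,cc];k=dd>0
      P=np.array([px2w(C,r,c,q) for r,c,q in zip(rr[k],cc[k],dd[k])]);
      if t=='release': P=P[P[:,2]>.01]
      r=cv2.minAreaRect(P[:,:2].astype(np.float32));print(n,t,m['score'],m['location'],r,P[:,2].max())
  # orange
  for (r0,r1,c0,c1) in ([(250,280,150,185)] if n=='scene' else [(155,180,325,355)]):
    s=im[r0:r1,c0:c1];mk=(s[...,2]>1.7*s[...,0])&(s[...,2]>60);rr,cc=np.nonzero(mk);print(n,'orange',len(rr),rr.mean()+r0,cc.mean()+c0,atz(C,rr.mean()+r0,cc.mean()+c0,.034))
E
```

```text
0.9 [ 0.176 -0.626  0.215] [[ 0.963  0.27  -0.   ]
 [ 0.27  -0.963  0.   ]
 [ 0.    -0.    -1.   ]] [ 0.779  0.352 -0.125]
{'fov_y': 66.64079265227898, 'cx': 261.10767663432415, 'cy': 187.00603333291608, 'hand_eye': array([[ 0.   , -0.97 , -0.245,  0.07 ],
       [ 1.   ,  0.   , -0.001, -0.   ],
       [ 0.001, -0.245,  0.97 , -0.17 ],
       [ 0.   ,  0.   ,  0.   ,  1.   ]])}
scene lens_axis 0.63 [195.8, 263.2] ((0.5552220344543457, 0.06292369961738586), (0.03558987379074097, 0.12743723392486572), 1.8992705345153809) 0.21154814758305895
scene lens_axis 0.57 [193.3, 251.5] ((0.4563915729522705, 0.05197947844862938), (0.16058190166950226, 0.3237302005290985), 86.66999053955078) 0.21154814758305895
scene release 0.97 [267.0, 159.9] ((0.6522166728973389, -0.29421231150627136), (0.06866857409477234, 0.09355555474758148), 11.349400520324707) 0.04366447210598956
scene release 0.91 [312.4, 170.0] ((0.7966792583465576, -0.3008906841278076), (0.06426197290420532, 0.09588402509689331), 56.83528137207031) 0.045412995046771654
scene orange 94 264.40425531914894 162.80851063829786 [ 0.652 -0.295  0.034]
top lens_axis 0.83 [215.9, 239.3] ((0.5019484758377075, 0.04579748213291168), (0.29528409242630005, 0.15328548848628998), 6.397190570831299) 0.21067264328824287
top release 0.85 [166.8, 339.0] ((0.6497675776481628, -0.29506826400756836), (0.06455657631158829, 0.09496604651212692), 12.046520233154297) 0.04207179562662233
top release 0.61 [127.7, 338.5] ((0.793315052986145, -0.30166253447532654), (0.06360390782356262, 0.09724810719490051), 56.52349853515625) 0.04205081672127653
top orange 83 165.50602409638554 341.7469879518072 [ 0.651 -0.295  0.034]
```

View pics/c.png

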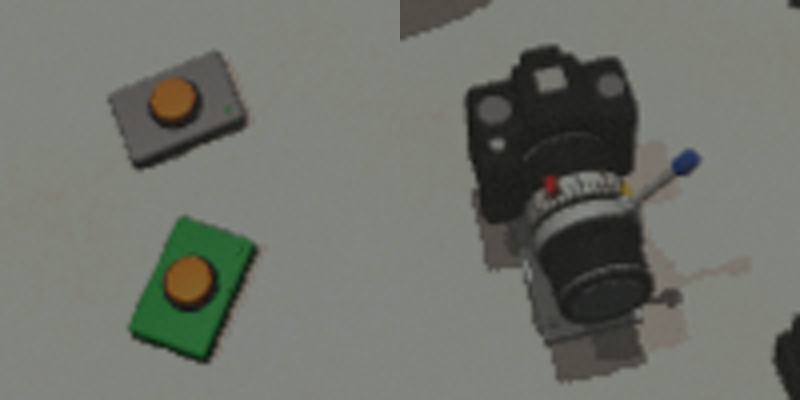

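The crop's left half confirms the grey box (upper, button at (172,100)) is the release meant and the green one is the look-alike. The right half shows the red clip at (551,185) and the blue knob at (685,160). Now I'll move above the lever with the fingers shut.

Call:
{"op": "send_rows", "data": {"steps": [[[0, 0, -1, 0], [0, 0, -2, 0], [0, 0, -3.2, 0], [1, -1, -3.6, 0.1], [13.5, -15.6, -3.6, 0.27], [13.5, -15.6, -3.6, 0.27], [13.5, -15.6, -3.6, 0.27], [13.5, -15.6, -3.6, 0.27], [13.5, -15.6, -3.6, 0.27], [13.5, -15.6, -3.6, 0.27]]], "hand": 0, "grip_force": 5}}

```text
t: 2.03
eef_pos: [0.3006, -0.3635, 0.354]
tcp_rot: [[1.0, 0.003, 0.0], [0.003, -1.0, -0.0], [0.0, 0.0, -1.0]]
wrist_force: [-0.0, -0.2, 0.4]
width: 0.356
gripper_force: 0.0
```

Call:
{"op": "send_rows", "data": {"steps": [[[6, -12.1, 0, 0], [6, -12.1, 0, 0], [6, -12.1, 0, 0], [6, -12.1, 0, 0], [6, -12.1, 0, 0], [6, -12.1, 0, 0], [6, -12.1, 0, 0], [6, -12.1, 0, 0], [6, -12.1, 0, 0], [6, -12.1, 0, 0]]]}}

```text
t: 2.87
eef_pos: [0.4843, 0.0108, 0.3542]
tcp_rot: [[1.0, 0.004, 0.001], [0.004, -1.0, -0.0], [0.001, 0.0, -1.0]]
wrist_force: [0.4, -0.7, 0.7]
width: 0.004
gripper_force: 0.0
```

Call:
{"op": "send_rows", "data": {"steps": [[[1, -2, 0, 0], [1, -2, 0, 0], [1, -2, 0, 0], [1, -2, 0, 0], [1, -2, 0, 0]]]}}

```text
t: 3.28
eef_pos: [0.5235, 0.0887, 0.3537]
tcp_rot: [[1.0, 0.005, -0.001], [0.005, -1.0, -0.001], [-0.001, 0.001, -1.0]]
wrist_force: [-0.2, 0.1, 0.7]
width: 0.003
gripper_force: 0.0
```

```bash
cat > look.py <<'E'
import sys
from h import *
np.set_printoptions(precision=4,suppress=True)
st=robot.get_state();C=cam('wrist',st);im,d=viewer.snapshot('wrist');np.savez('/tmp/w',im=im,d=d)
print(st['t'],st['eef_pos'],st['joint_positions'])
for t in ['camera','lens_axis','lever_tip','pointer','clip']:
    for o in finder.tip_of('wrist',t)[:2]:
        r,c=o['location'];dd=d[int(r),int(c)];print(t,round(o['score'],2),round(r,1),round(c,1),px2w(C,r,c,dd))
cv2.imwrite('pics/%s.png'%sys.argv[1],cv2.resize(im,(800,600)))
E
python3 look.py d
```

```text
3.2833 [0.5235 0.0887 0.3537] [ 0.0671 -0.1906  1.7275 -0.0006  1.6055  1.6332]
camera 0.91 135.7 288.6 [0.5657 0.0553 0.1543]
camera 0.31 265.6 474.9 [0.5512 0.0285 0.4485]
lens_axis 0.64 140.7 293.0 [0.56   0.0502 0.1594]
lever_tip 0.86 151.4 235.4 [0.5523 0.1176 0.2052]
pointer 0.6 158.0 269.3 [0.5373 0.079  0.153 ]
clip 0.57 162.2 314.6 [0.5333 0.0222 0.1597]
```

View pics/d.png

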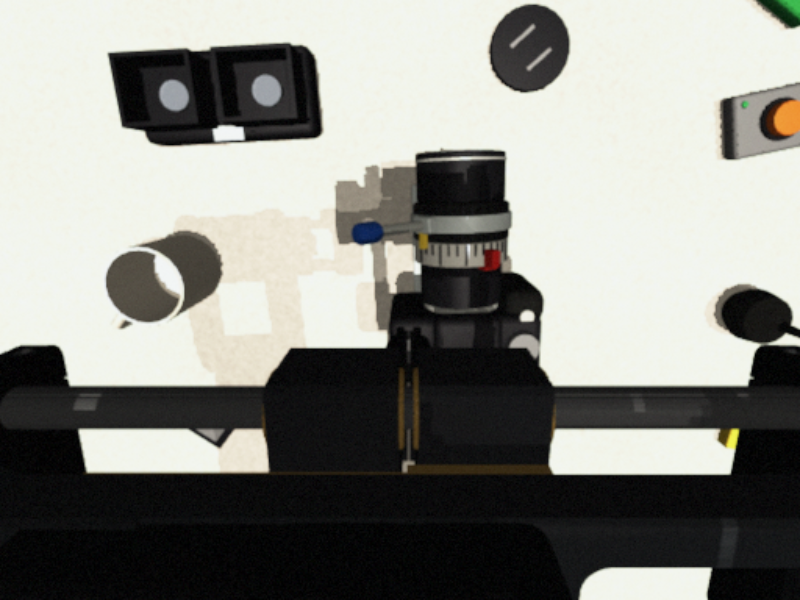

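The wrist view shows the knob at (367,232), the yellow pointer at (423,240), the red clip at (491,259) and the lens with its centre line near column 461. Next I'll fit the camera pose and the angles.

```bash
cat > fit.py <<'E'
from h import *
from scipy.optimize import least_squares
np.set_printoptions(precision=4,suppress=True)
st=robot.get_state();W=np.load('/tmp/w.npz');im=W['im'].astype(int);C=cam('wrist',st)
obs=[]
for n in ['wrist','scene','top']:
    Cn=C if n=='wrist' else cam(n)
    for t in ['lever_tip','pointer','clip']:
        o=finder.tip_of(n,t)
        if o:
            w={'wrist':1,'scene':.6,'top':.6}[n]
            if n!='wrist' and t!='lever_tip': continue
            obs.append((Cn,t,o[0]['location'],w))
# centre line of lens at axis height
L=[]
for r in [105,112,120,126,180,186,190]:
    row=im[r,250:345].sum(1); k=np.nonzero(row<330)[0]+250
    # run containing 296
    a=b=296
    g=lambda c: im[r,c].sum()<450
    while g(a) or g(a-1): a-=1
    while g(b) or g(b+1): b+=1
    L.append(atz(C,r,(a+b)/2,.125)); print(r,a,b,L[-1])
L=np.array(L)
p=np.polyfit(L[:,0],L[:,1],1);print('yaw est',np.degrees(np.arctan(p[0])))
def pts(q):
    x,y,w,th,ph=q;s=np.sin;c=np.cos
    P={'lever_tip':(0,.11*s(th),.115+.11*c(th)),'pointer':(-.019,.05*s(th),.115+.05*c(th)),'clip':(-.021,.05*s(ph),.115+.05*c(ph))}
    R=np.array([[c(w),-s(w),0],[s(w),c(w),0],[0,0,1]])
    return {k:R@v+[x,y,0] for k,v in P.items()}
def f(q):
    P=pts(q);e=[(w2px(Cn,P[t])-l)*w for Cn,t,l,w in obs]
    return np.r_[np.ravel(e),(q[2]-np.arctan(p[0]))/.03, (q[1]+0-np.polyval(p,q[0]))/.0015]
s=least_squares(f,[.55,.04,.03,.8,-.3],loss='soft_l1')
q=s.x;print(q[:2],np.degrees(q[2:]),s.fun);print(pts(q))
np.save('/tmp/q',q)
E
python3 fit.py
```

```text
105 265 323 [0.6036 0.0453 0.125 ]
112 244 323 [0.5946 0.059  0.125 ]
120 214 323 [0.5843 0.0787 0.125 ]
126 214 323 [0.5764 0.0787 0.125 ]
180 253 339 [0.5024 0.0395 0.125 ]
186 253 346 [0.4937 0.0343 0.125 ]
190 239 347 [0.4879 0.0433 0.125 ]
yaw est 13.052660840802787
[0.5547 0.0519] [  2.3583  36.0645 -37.825 ] [  0.2255   0.056    2.6003  -1.9667  -1.9841  -0.1669  -0.9178   0.132
 -57.6906  35.9073  -6.2217  -2.3647]
{'lever_tip': array([0.552 , 0.1166, 0.2039]), 'pointer': array([0.5345, 0.0805, 0.1554]), 'clip': array([0.535 , 0.0204, 0.1545])}
```

```bash
python3 - <<'E'
s=open('fit.py').read()
a=s.index('for r in [105');b=s.index('L=np.array')
s=s[:a]+"L=[atz(C,99,294.7,.115),atz(C,186,295,.115)]\n"+s[b:]
s=s.replace("['wrist','scene','top']:","['wrist','scene']:")
open('fit.py','w').write(s)
E
python3 fit.py
```

```text
yaw est 2.0443312843272357
[0.5544 0.0436] [  1.8603  43.2694 -24.0776] [-0.6305 -0.2915  2.3868  1.4704 -0.3044 -0.0317 -0.0898  0.4644 -0.1071
  0.4736]
{'lever_tip': array([0.552 , 0.1189, 0.1951]), 'pointer': array([0.5343, 0.0772, 0.1514]), 'clip': array([0.5341, 0.0225, 0.1606])}
```

Call:
{"op": "send_rows", "data": {"steps": [[[0.37, -1, 0, 0], [0.74, -1.98, 0, 0], [0.74, -1.98, 0, 0], [0.74, -1.98, 1, 0], [0.74, -1.98, 2, 0], [0.74, -1.98, 3, 0], [0.74, -1.98, 3.8, 0], [0.74, -1.98, 4.35, 0], [0.74, -1.98, 4.35, 0], [0.74, -1.98, 4.35, 0]]]}}

```text
t: 5.17
eef_pos: [0.5522, 0.1679, 0.1787]
tcp_rot: [[1.0, 0.004, -0.003], [0.004, -1.0, -0.001], [-0.003, 0.001, -1.0]]
wrist_force: [0.1, 0.4, 1.5]
width: 0.003
gripper_force: 0.0
```

Call:
{"op": "send_rows", "data": {"steps": [[[0, 0.33, 0, 0], [0, 0.6, 0, 0], [0, 0.8, -0.05, 0], [0, 1.0, -0.17, 0], [0, 1.25, -0.3, 0], [0, 1.5, -0.42, 0], [0, 1.75, -0.55, 0], [0, 2.0, -0.68, 0], [0, 2.25, -0.8, 0], [0, 2.5, -0.95, 0]]]}}

```text
t: 6.0
eef_pos: [0.5526, 0.0666, 0.2176]
tcp_rot: [[1.0, 0.003, -0.002], [0.003, -1.0, -0.0], [-0.002, 0.0, -1.0]]
wrist_force: [-0.4, 1.1, -1.6]
width: 0.007
gripper_force: 0.5
```

```bash
python3 look.py e; python3 - <<'E'
from h import *
print(robot.get_state()['wrist_force'])
E
```

```text
6.0 [0.5526 0.0666 0.2176] [ 0.0238 -0.0832  1.8556 -0.0004  1.3711  1.5913]
camera 0.9 162.3 283.2 [0.5835 0.0495 0.1534]
lever_tip 0.56 228.0 287.4 [0.5889 0.0594 0.3055]
pointer 0.69 220.6 287.7 [0.5629 0.0521 0.2311]
pointer 0.21 210.2 61.8 [0.5054 0.3121 0.047 ]
clip 0.41 219.3 315.9 [0.5363 0.0215 0.158 ]
[-0.39589174  0.35274683 -0.50569448]
```

View pics/e.png

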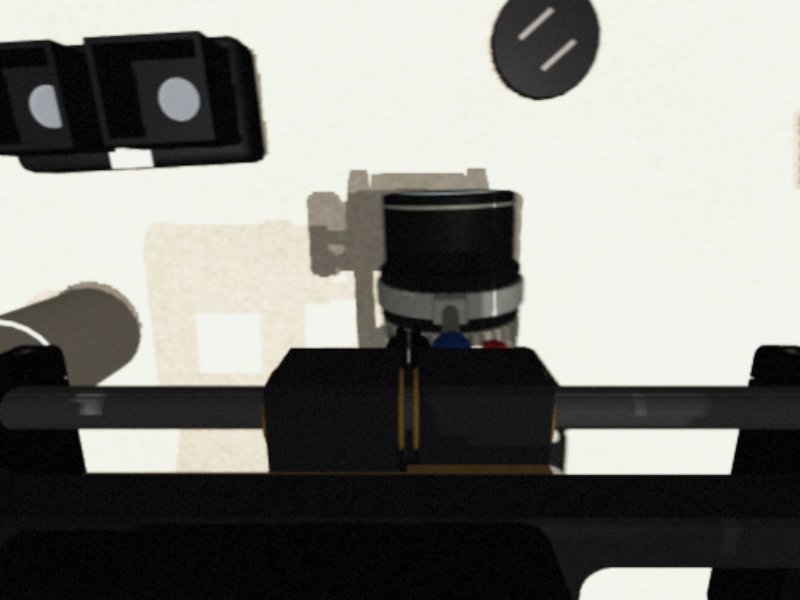

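The view shows the knob at (452,342), about upright, but the fingers hide the pointer and clip. I'll push on to about 15° right, then back off and look.

Call:
{"op": "send_rows", "data": {"steps": [[[0, 0.2, -0.05, 0], [0, 0.4, -0.05, 0], [0, 0.6, -0.05, 0], [0, 0.76, -0.05, 0], [0, 0.76, -0.05, 0], [0, 0.76, -0.05, 0], [0, 0.3, -0.05, 0], [0, 0.2, -1, 0], [-0.5, 0, -2, 0], [-0.75, -0.5, -3, 0]]]}}

```text
t: 7.13
eef_pos: [0.524, 0.0841, 0.3318]
tcp_rot: [[1.0, 0.002, -0.002], [0.002, -1.0, -0.001], [-0.002, 0.001, -1.0]]
wrist_force: [1.3, 0.4, -0.1]
width: 0.003
gripper_force: 0.0
```

Call:
{"op": "send_rows", "data": {"steps": [[[0, 0, -0.4, 0], [0, 0, -0.4, 0], [0, 0, -0.4, 0]]]}}

```text
t: 7.38
eef_pos: [0.5255, 0.0849, 0.3486]
tcp_rot: [[1.0, 0.004, 0.003], [0.004, -1.0, -0.0], [0.003, 0.0, -1.0]]
wrist_force: [1.0, -0.7, -0.3]
width: 0.005
gripper_force: 0.0
```

```bash
cat > ang.py <<'E'
import sys
from h import *
from scipy.optimize import least_squares
np.set_printoptions(precision=4,suppress=True)
q0=np.load('/tmp/q.npy');st=robot.get_state();C=cam('wrist',st);im,d=viewer.snapshot('wrist')
print(st['t'],st['eef_pos'])
hsv=cv2.cvtColor(im,cv2.COLOR_BGR2HSV)
T={}
for t in ['lever_tip','pointer','clip']:
    o=finder.tip_of('wrist',t); T[t]=o[0]['location'] if o else None; print(t,[(round(a['score'],2),a['location']) for a in o[:2]])
x,y,w=q0[:3];s=np.sin;c=np.cos
def P(k,a):
    l,r={'lever_tip':(0,.11),'pointer':(-.019,.05),'clip':(-.021,.05)}[k]
    v=np.array([l,r*s(a),.115+r*c(a)]);return np.array([[c(w),-s(w),0],[s(w),c(w),0],[0,0,1]])@v+[x,y,0]
for k in T:
    if T[k] is not None:
        u=least_squares(lambda a:w2px(C,P(k,a[0]))-T[k],[-.2]);print(k,'deg',np.degrees(u.x),u.fun)
r,cc=map(int,w2px(C,P('clip',-.3)));r=max(r,60)
cv2.imwrite('pics/%s.png'%sys.argv[1],cv2.resize(im[r-50:r+50,cc-60:cc+60],(720,600),interpolation=cv2.INTER_CUBIC));print('crop origin',r-50,cc-60)
E
python3 ang.py f
```

```text
7.3833 [0.5255 0.0849 0.3486]
lever_tip [(0.88, [154.3, 323.3])]
pointer [(0.79, [160.0, 303.0]), (0.33, [163.8, 310.7])]
clip [(0.66, [160.1, 310.8])]
lever_tip deg [-11.0024] [0.0647 0.0036]
pointer deg [-10.2344] [3.6728 0.2156]
clip deg [-22.705] [4.5291 0.4751]
crop origin 114 247
```

View pics/f.png

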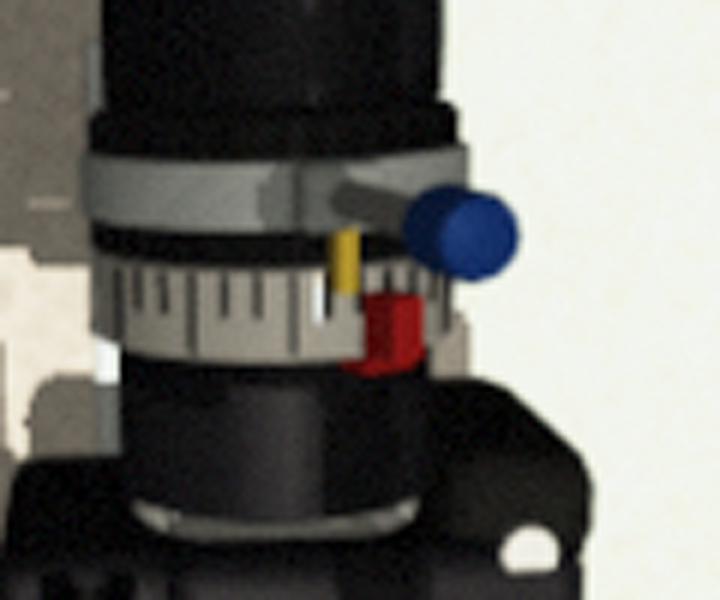

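The crop shows the pointer tip at column 345 and the middle of the clip's front edge at about 385–394, so the lever is about 11° short. I'll push on to about -20°.

Call:
{"op": "send_rows", "data": {"steps": [[[0.4, 0.3, 0.8, 0], [0.68, 0.6, 1.6, 0], [0.68, 0.6, 2.4, 0], [0.68, 0.6, 3.1, 0], [0.68, 0.6, 3.26, 0], [0.68, 0.9, 3.26, 0], [0.68, 1.15, 3.26, 0], [0.68, 1.35, 3.26, 0], [0.68, 1.5, 3.26, 0], [0.68, 1.63, 3.26, 0]]]}}

```text
t: 8.42
eef_pos: [0.5535, 0.0187, 0.2189]
tcp_rot: [[1.0, 0.003, 0.004], [0.003, -1.0, 0.0], [0.004, -0.0, -1.0]]
wrist_force: [0.2, 1.4, 0.5]
width: 0.002
gripper_force: 0.5
```

Call:
{"op": "send_rows", "data": {"steps": [[[0, 0, 0, 0], [0, 0, 0, 0], [0, -0.5, 0, 0], [0, -0.8, -0.8, 0], [-0.5, -1.2, -1.8, 0], [-0.68, -1.6, -2.6, 0], [-0.68, -1.6, -3.26, 0], [-0.68, -1.6, -3.26, 0], [-0.68, -1.6, -3.26, 0]]]}}

```text
t: 9.17
eef_pos: [0.5259, 0.084, 0.3502]
tcp_rot: [[1.0, 0.005, 0.006], [0.005, -1.0, 0.0], [0.006, 0.0, -1.0]]
wrist_force: [0.3, 0.4, -0.6]
width: 0.005
gripper_force: 0.0
```

```bash
python3 ang.py g
```

```text
9.1667 [0.5259 0.084  0.3502]
lever_tip [(0.84, [152.2, 335.7])]
pointer [(0.69, [159.7, 309.1]), (0.49, [79.6, 504.8])]
clip [(0.6, [165.1, 311.6])]
lever_tip deg [-19.0987] [1.7118 0.135 ]
pointer deg [-21.2292] [3.8798 0.3717]
clip deg [-24.7741] [-0.1515 -0.017 ]
crop origin 115 246
```

View pics/g.png

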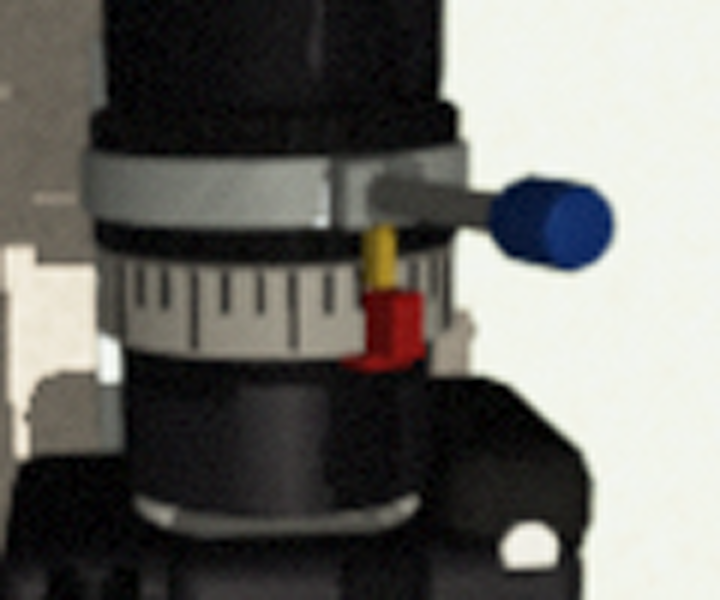

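The pointer is at column 380. The clip's tall block shows its left side (367–388) and its top (388–423), so parallax matters here. I'll look along the clip's own radial direction from the right.

Call:
{"op": "send_rows", "data": {"steps": [[[0, 1, 0, 0], [0, 2, 0, 0], [0, 3, 0, 0], [0, 4, 0, 0], [0, 5, 0, 0], [0, 5.3, 0, 0], [0, 5.3, 0, 0], [0, 5.3, 0, 0]]]}}

```text
t: 10.03
eef_pos: [0.5255, -0.1286, 0.3456]
tcp_rot: [[1.0, 0.002, -0.002], [0.002, -1.0, 0.002], [-0.002, -0.002, -1.0]]
wrist_force: [0.2, 0.0, 1.1]
width: 0.008
gripper_force: 0.0
```

```bash
python3 ang.py i
```

```text
10.0333 [ 0.5255 -0.1286  0.3456]
lever_tip [(0.79, [149.7, 129.7])]
pointer [(0.66, [160.1, 137.0])]
clip [(0.44, [161.1, 136.9])]
lever_tip deg [-19.8113] [2.699  0.1816]
pointer deg [-21.6508] [2.0535 0.1681]
clip deg [-21.304] [2.6873 0.2227]
crop origin 114 73
```

View pics/i.png

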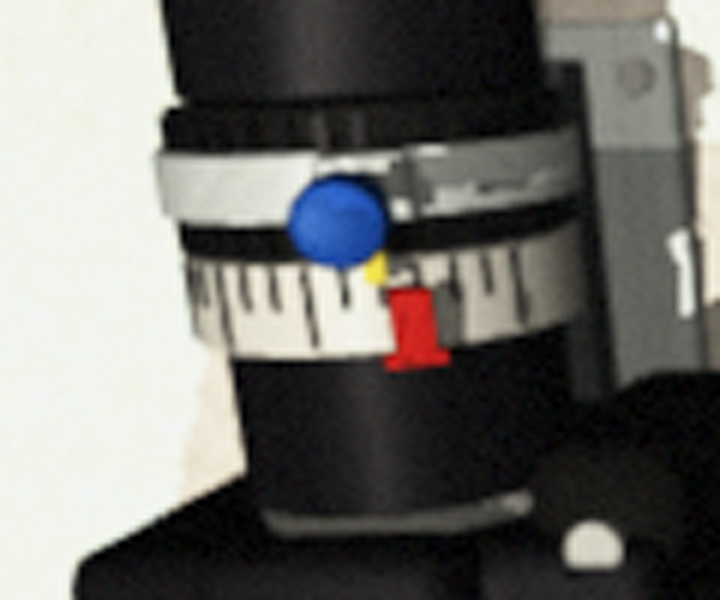

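The clip's front edge is at columns 390–433 (middle 411, row 291) and the pointer tip at about (377,283), so the lever is still short. I'll compute the angles from these pixels.

```bash
cat > man.py <<'E'
import sys
from h import *
from scipy.optimize import least_squares
q0=np.load('/tmp/q.npy');C=cam('wrist');x,y,w=q0[:3];s=np.sin;c=np.cos
def P(k,a):
    l,r={'lever_tip':(0,.11),'pointer':(-.019,.05),'clip':(-.021,.05)}[k]
    return np.array([[c(w),-s(w),0],[s(w),c(w),0],[0,0,1]])@np.array([l,r*s(a),.115+r*c(a)])+[x,y,0]
for k,a,b in eval(sys.argv[1]):
    u=least_squares(lambda t:(w2px(C,P(k,t[0]))-[a,b])[1:],[-.3]);print(k,np.degrees(u.x),w2px(C,P(k,u.x[0]))-[a,b])
E
python3 man.py "[('clip',162.5,141.5),('pointer',161.2,135.8),('lever_tip',114+222/6,73+338/6)]"
```

```text
clip [-25.08166569] [ 1.11200510e+00 -2.84217094e-14]
pointer [-17.88268944] [ 1.23780179e+00 -2.10320650e-12]
lever_tip [-18.55492967] [1.62458025e+00 2.84217094e-14]
```

Call:
{"op": "send_rows", "data": {"steps": [[[0, -1, 0, 0], [0.3, -2, 0, 0], [0.69, -3, 0, 0], [0.69, -4, 0, 0], [0.69, -4.5, 0, 0], [0.69, -4.5, 0.8, 0], [0.69, -4.5, 1.7, 0], [0.69, -4.5, 2.6, 0], [0.69, -4.5, 3.17, 0], [0.69, -4.5, 3.17, 0]]]}}

```text
t: 11.07
eef_pos: [0.5488, 0.0531, 0.2134]
tcp_rot: [[1.0, 0.006, -0.012], [0.006, -1.0, 0.0], [-0.012, -0.0, -1.0]]
wrist_force: [-0.1, -0.4, -0.1]
width: 0.005
gripper_force: 0.0
```

Call:
{"op": "send_rows", "data": {"steps": [[[0, 0.3, 0, 0], [0, 0.6, 0, 0], [0, 0.8, 0, 0], [0, 0.95, 0, 0], [0, 1.07, 0, 0], [0, 1.16, 0, 0], [0, 1.16, 0, 0], [0, 1.16, 0, 0]]]}}

```text
t: 11.73
eef_pos: [0.5531, 0.0048, 0.2206]
tcp_rot: [[1.0, 0.003, 0.0], [0.003, -1.0, -0.0], [0.0, 0.0, -1.0]]
wrist_force: [0.3, 0.8, 0.3]
width: 0.008
gripper_force: 0.0
```

Call:
{"op": "send_rows", "data": {"steps": [[[0, -0.5, 0, 0], [0, -0.8, -0.8, 0], [-0.3, -0.8, -1.8, 0], [-0.69, -0.4, -2.6, 0], [-0.69, 0.5, -3.17, 0], [-0.69, 1.5, -3.17, 0], [-0.69, 2.5, -3.17, 0], [-0.69, 3.33, -3.17, 0], [-0.69, 3.33, -3.17, 0], [-0.69, 3.33, -3.17, 0]]]}}

```text
t: 12.57
eef_pos: [0.5256, -0.1292, 0.3467]
tcp_rot: [[1.0, 0.001, -0.001], [0.001, -1.0, 0.0], [-0.001, -0.0, -1.0]]
wrist_force: [0.1, -0.0, 0.2]
width: 0.003
gripper_force: 0.0
```

```bash
python3 ang.py j
```

```text
12.5667 [ 0.5256 -0.1292  0.3467]
lever_tip [(0.75, [150.5, 143.4])]
pointer [(0.62, [162.0, 140.1])]
clip [(0.49, [142.8, 134.9])]
lever_tip deg [-26.7695] [1.1743 0.0945]
pointer deg [-25.9724] [0.1847 0.0171]
clip deg [-21.1716] [21.3113  1.7801]
crop origin 114 73
```

View pics/j.png

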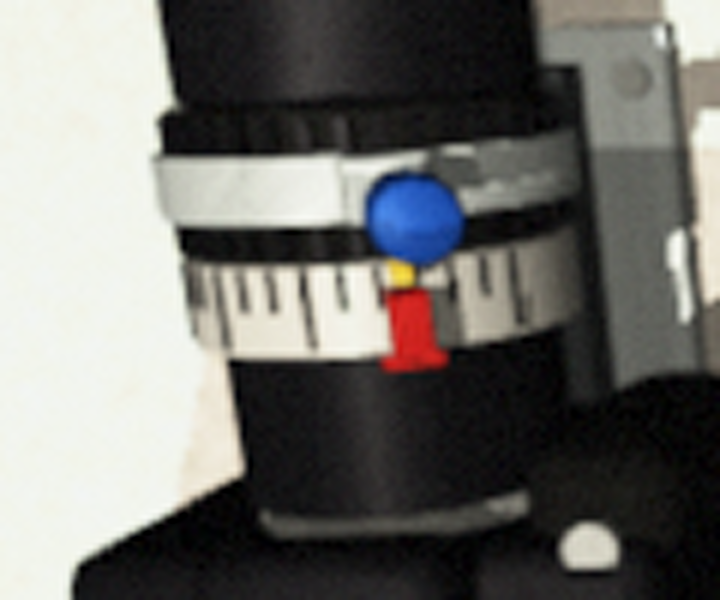

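The pointer (389–414) now stands at the clip (388–431), slightly to its left. I'll check at sub-pixel level by colour.

```bash
cat > sub.py <<'E'
from h import *
b=0
for i in range(4): b=b+viewer.snapshot('wrist')[0].astype(float)/4
r0=150
s=b[r0:185,125:160]; R,G,B=s[...,2],s[...,1],s[...,0]
red=np.clip((R-np.maximum(G,B)),0,None)*(R>1.8*G); yel=np.clip(np.minimum(R,G)-B,0,None)*(G>1.0*B+40)*(R<1.7*G)
for n,m in(('red',red),('yel',yel)):
    for r in range(len(m)):
        if m[r].sum()>60: print(n,r+r0,round(m[r].sum()),round((m[r]*np.arange(125,160)).sum()/m[r].sum(),2))
E
python3 sub.py
```

```text
red 162 732 143.0
red 163 1159 142.75
red 164 1160 142.94
red 165 1150 142.97
red 166 1132 143.01
red 167 1153 143.28
red 168 1146 143.43
red 169 1152 143.55
red 170 1096 143.9
red 171 1136 143.91
red 172 1300 144.53
red 173 1646 144.06
red 174 1528 143.42
red 175 667 142.21
yel 157 164 140.47
yel 158 457 141.55
yel 159 531 141.86
yel 160 436 141.91
yel 161 206 141.9
```

About 0.7 px (1°) short, so I'll make one small further nudge of about 2 mm.

Call:
{"op": "send_rows", "data": {"steps": [[[0, -1, 0, 0], [0.3, -2, 0, 0], [0.69, -3, 0, 0], [0.69, -4, 0, 0], [0.69, -4.4, 0.4, 0], [0.69, -4.4, 1.2, 0], [0.69, -4.4, 2.1, 0], [0.69, -4.4, 2.8, 0], [0.69, -4.4, 3.15, 0], [0.69, -4.4, 3.15, 0]]]}}

```text
t: 13.8
eef_pos: [0.5504, 0.0485, 0.2166]
tcp_rot: [[1.0, 0.005, -0.008], [0.005, -1.0, 0.0], [-0.008, -0.0, -1.0]]
wrist_force: [-0.5, -0.1, -0.8]
width: 0.004
gripper_force: 0.0
```

Call:
{"op": "send_rows", "data": {"steps": [[[0, 0.3, 0, 0], [0, 0.6, 0, 0], [0, 0.8, 0, 0], [0, 0.95, 0, 0], [0, 1.05, 0, 0], [0, 1.115, 0, 0], [0, 1.115, 0, 0], [0, 1.115, 0, 0]]]}}

```text
t: 14.47
eef_pos: [0.553, 0.0033, 0.2213]
tcp_rot: [[1.0, 0.004, 0.0], [0.004, -1.0, 0.0], [0.0, -0.0, -1.0]]
wrist_force: [-0.2, 0.1, 0.1]
width: 0.006
gripper_force: 0.0
```

Call:
{"op": "send_rows", "data": {"steps": [[[0, -0.5, 0, 0], [0, -0.8, -0.8, 0], [-0.3, -0.8, -1.8, 0], [-0.69, -0.4, -2.6, 0], [-0.69, 0.5, -3.15, 0], [-0.69, 1.5, -3.15, 0], [-0.69, 2.5, -3.15, 0], [-0.69, 3.285, -3.15, 0], [-0.69, 3.285, -3.15, 0], [-0.69, 3.285, -3.15, 0]]]}}

```text
t: 15.3
eef_pos: [0.5257, -0.129, 0.3467]
tcp_rot: [[1.0, 0.001, -0.001], [0.001, -1.0, 0.001], [-0.001, -0.001, -1.0]]
wrist_force: [0.9, -0.3, 0.3]
width: 0.008
gripper_force: 0.0
```

```bash
python3 sub.py; python3 ang.py k
```

```text
red 162 661 142.14
red 163 1077 141.76
red 164 1217 141.92
red 165 1151 142.24
red 166 1142 142.33
red 167 1048 142.71
red 168 1048 142.78
red 169 1054 142.85
red 170 1066 142.89
red 171 1131 143.16
red 172 1312 143.74
red 173 1624 143.27
red 174 1519 142.59
red 175 742 141.55
yel 157 233 140.1
yel 158 490 141.11
yel 159 559 141.44
yel 160 438 141.2
yel 161 235 141.34
15.5 [ 0.526  -0.1268  0.3471]
lever_tip [(0.97, [149.6, 145.7])]
pointer [(0.89, [157.5, 138.7]), (0.67, [161.1, 141.3])]
clip [(0.51, [164.2, 140.8]), (0.46, [201.6, 359.0])]
lever_tip deg [-26.6785] [1.9579 0.1492]
pointer deg [-21.9103] [4.7632 0.3773]
clip deg [-23.8497] [-0.4535 -0.0388]
crop origin 114 75
```

The pointer now agrees with the clip to within about half a degree. Next, the release button at (0.651, -0.295).

Call:
{"op": "send_rows", "data": {"steps": [[[0.6, 0.8, 0, 0], [1.2, 1.6, 0, 0], [1.8, 2.4, 0, 0], [2.4, 3.2, 0, 0], [3, 4, 0, 0], [3.12, 4.16, 0.8, 0], [3.12, 4.16, 1.7, 0], [3.12, 4.16, 2.6, 0], [3.12, 4.16, 3.5, 0], [3.12, 4.16, 4.4, 0]]]}}

```text
t: 16.53
eef_pos: [0.6515, -0.2935, 0.1694]
tcp_rot: [[1.0, 0.004, 0.0], [0.004, -1.0, -0.0], [0.0, 0.0, -1.0]]
wrist_force: [0.7, 0.4, -0.2]
width: 0.007
gripper_force: 0.0
```

Call:
{"op": "send_rows", "data": {"steps": [[[0, 0, 0.8, 0], [0, 0, 1.6, 0], [0, 0, 2.2, 0], [0, 0, 2.6, 0], [0, 0, 2.75, 0], [0, 0, 2.75, 0], [0, 0, 2.75, 0], [0, 0, 2.75, 0]]]}}

```text
t: 17.2
eef_pos: [0.653, -0.2947, 0.0639]
tcp_rot: [[1.0, 0.004, 0.004], [0.004, -1.0, -0.002], [0.004, 0.002, -1.0]]
wrist_force: [0.3, 0.3, 0.4]
width: 0.003
gripper_force: 0.0
```

```bash
python3 look.py l | head -1; python3 - <<'E'
from h import *
C=cam('wrist');im,d=viewer.snapshot('wrist');s=im.astype(int)
m=(s[...,2]>1.7*s[...,0])&(s[...,2]>80)&(s[...,1]>60);rr,cc=np.nonzero(m);print(len(rr),rr.min(),rr.max(),cc.min(),cc.max())
print([px2w(C,o['location'][0],o['location'][1],d[int(o['location'][0]),int(o['location'][1])]) for o in finder.tip_of('wrist','button_top')[:2]],robot.get_state()['wrist_force'])
E
```

```text
17.2 [ 0.653  -0.2947  0.0639] [-0.4989  0.384   1.6029  0.      1.1504  1.0679]
1135 0 285 249 355
[array([ 0.66274507, -0.2943015 ,  0.06904347])] [-0.41581532  0.63630088  0.59810808]
```

View pics/l.png

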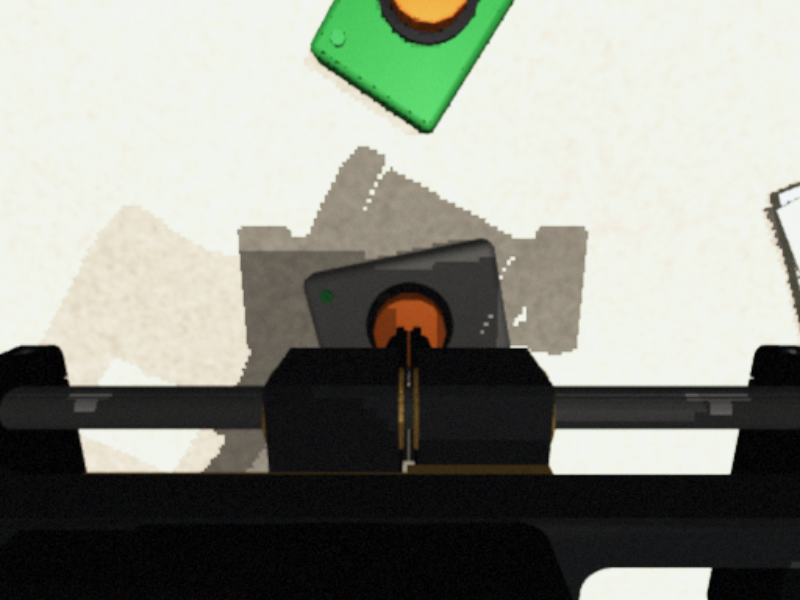

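The fingertip is centred over the grey release's orange button at (409,330). Pressing down stepwise.

Call:
{"op": "send_rows", "data": {"steps": [[[0, 0, 0.3, 0], [0, 0, 0.55, 0], [0, 0, 0.65, 0], [0, 0, 0.7, 0], [0, 0, 0.75, 0], [0, 0, 0.75, 0]]]}}

```text
t: 18.1
eef_pos: [0.6507, -0.2937, 0.0314]
tcp_rot: [[1.0, 0.004, -0.002], [0.004, -1.0, 0.001], [-0.002, -0.001, -1.0]]
wrist_force: [-2.3, 0.7, 4.1]
width: 0.009
gripper_force: 1.8
```

Call:
{"op": "send_rows", "data": {"steps": [[[0, 0, 0.03, 0], [0, 0, 0.06, 0], [0, 0, 0.06, 0], [0, 0, 0.06, 0]]]}}

```text
t: 18.43
eef_pos: [0.651, -0.2938, 0.0311]
tcp_rot: [[1.0, 0.004, -0.002], [0.004, -1.0, 0.001], [-0.002, -0.001, -1.0]]
wrist_force: [-7.0, 3.7, 11.7]
width: 0.01
gripper_force: 6.1
```

The button has bottomed out: 11.7 N at z = 0.031, well above the 4 N spring. Retracting straight up and clear.

Call:
{"op": "send_rows", "data": {"steps": [[[0, 0, -0.06, 0], [0, 0, -0.15, 0], [0, 0, -0.4, 0], [0, 0, -1, 0], [0, 0, -2, 0], [0, 0, -3, 0], [0, 0, -4, 0], [0, 0, -5, 0], [0, 0, -6, 0], [0, 0, -7, 0]]]}}

```text
t: 19.27
eef_pos: [0.6511, -0.2938, 0.3109]
tcp_rot: [[1.0, 0.004, 0.001], [0.004, -1.0, -0.0], [0.001, 0.0, -1.0]]
wrist_force: [1.4, -0.7, -0.4]
width: 0.005
gripper_force: 0.0
```

Call:
{"op": "send_rows", "data": {"steps": [[[0, -1, -0.9, 0], [-1, -2, -0.9, 0], [-2, -3, -0.9, 0], [-3.12, -4.16, -0.9, 0], [-3.12, -4.16, -0.9, 0], [-3.12, -4.16, -0.9, 0], [-3.12, -4.16, -0.9, 0], [-3.12, -4.16, -0.9, 0]]]}}

```text
t: 19.93
eef_pos: [0.5258, -0.1277, 0.3455]
tcp_rot: [[1.0, 0.005, 0.002], [0.005, -1.0, -0.001], [0.002, 0.001, -1.0]]
wrist_force: [-0.2, 0.1, -0.4]
width: 0.008
gripper_force: 0.0
```

```bash
python3 sub.py | egrep "yel|red 16"; python3 - <<'E'
from h import *
for n in ['top','scene']:
  C=cam(n);im,d=viewer.snapshot(n);im=im.astype(int)
  r0,r1,c0,c1=(250,280,150,185) if n=='scene' else (155,180,325,355)
  s=im[r0:r1,c0:c1];mk=(s[...,2]>1.7*s[...,0])&(s[...,2]>60);rr,cc=np.nonzero(mk);
  if len(rr): print(n,len(rr),atz(C,rr.mean()+r0,cc.mean()+c0,.034))
st=robot.get_state();print(st['t'],st['eef_pos'],st['wrist_force'])
E
```

```text
red 163 786 140.95
red 164 1138 140.71
red 165 1172 140.75
red 166 1100 141.05
red 167 1158 141.28
red 168 1166 141.34
red 169 1170 141.41
yel 158 292 139.39
yel 159 518 140.08
yel 160 527 140.17
yel 161 362 140.42
yel 162 96 139.51
top 1 [ 0.60621107 -0.24082605  0.034     ]
scene 94 [ 0.6521862  -0.29540222  0.034     ]
20.2333 [ 0.52643528 -0.12888053  0.3440899 ] [ 0.30690853 -0.59392698  0.00536007]
```

The release box hasn't moved, the pointer agrees with the clip to within a fraction of a pixel, and the arm is clear of everything.

```bash
python3 -c "
from workcell import robot
print(robot.job_done())"
```

```text
the job is handed in; nothing more can be done
None
```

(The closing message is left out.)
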